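Load a blank into the horizontal boring machine

ROBOT

A 6-joint arm with a two-finger parallel gripper is mounted at the origin on the work surface. World frame = base frame: x ahead of the robot, y to its left, z up, the work surface at z = 0. Lengths are in m, angles in rad, forces in N, time in s.
With the tool pointing down it reaches from about 0.325 to 0.775 m from the base axis. Payload 5.5 kg.
Tool frame: the origin (TCP) lies on the centre line of the jaws, within the pads' length; the fingertips stand 11 mm ahead of it and the grasp point (between the pads) lies 8 mm behind it; z points along the fingers, y is the line along which they close (so a half turn about z gives the same grasp; the last joint's range is limited). The gripper opens to 85 mm and grips with 20 to 120 N. Pads are 22 mm wide; open, the fingers measure 114 mm over their backs; the gripper's body (76 mm by 85 mm) begins 54 mm behind the grasp point. The pads swing forward as they close: fully open they stand 13 mm farther back than shut.
Start: joints at [-1.217, 0.091, 1.231, -0, 1.82, -0.057], TCP at [0.24, -0.55, 0.242] pointing down, gripper open.
Joint ranges: [-2.87, 2.87], [-0.86, 2.18], [0.17, 2.46], [-1.51, 4.65], [0.06, 2.69], [-2.65, 2.65]. Speed limits (rad/s): [2.57, 2.57, 3.01, 3.14, 3.14, 3.14].

INTERFACE

Orientations are given as a unit quaternion [w, x, y, z].
In Python, from workcell import env gives the robot as it stands.
- The arm moves only by the tool carry_out, never from a script. Its argument "series" is a list of rows, each a list of 2 entries, a list of its own where there are three numbers: the shift along the world's x, y, z as a fraction of full scale, then the turn, a rotation vector about the world's x, y, z as a fraction of full scale. In form: [[[tx, ty, tz], [wx, wy, wz]], ...]. A call has 1 to 12 rows; each row shifts and turns the commanded pose from where the row before left it; what a row does not reach is not made up. Full scale, the value 1, is 0.03 m for a shift and 4 degrees for a turn. A row lasts 1/12 s, in which the tool goes at most 41.7 mm and 7.16 degrees, less where a joint would pass 70% of its speed; a pose out of reach is approached as far as the arm can. A call with a number of a shift or a turn outside -1 to 1 is refused whole. A call with a gripper value outside its range is refused whole. "gripper" is the opening, from -1 (shut) to 1 (fully open), set as the call begins (left out, the last holds). The fingers move at their own pace and stop on an object; "squeeze" is the grip in N (left out, the last holds). Time passes only in rows, so rows that do not move let the fingers close. It gives the time, the measured TCP pose, the force, the opening and the grip force at its end, in the units of the state.
- env.state(): the state, without advancing time (a new reading comes with each control period).
- env.grab_frame(name): name is "scene" or "top" or "wrist"; returns a dict with "image" (420x560x3 uint8, red, green, blue), "camera_matrix" (3x3 intrinsics, pixels), "R" (3x3) and "t" (3): a world point X has camera coordinates R X + t. Camera axes: x right, y down, z forward; pixel columns grow to the right and rows downward; lengths in m; the calibration is good to about 2 mm. A picture is of the moment at which its call begins. There is no depth.
- env.sign_off(): hands the job in; it is judged then, once.
The state is a dict: "time": time; "qpos": joint angles; "dq": joint speeds; "joint_torque": joint torques, N m; "position": TCP position; "orientation": TCP orientation; "force": force on the tool from outside, world axes, zero at the start; "torque": the same for the moment, N m; "width": finger opening in m; "gripper_force": force on a finger pad.
Only numpy, scipy, OpenCV 4.12 (cv2) and the standard library are available. Lean on these libraries where they do the work, as an engineer would, in place of code of your own. Each camera call takes 0.05 s, during which the arm holds its last target. There are 200 camera calls.

TASK

Push the wooden blank along the infeed rollers into the bay of the boring machine, between the fence and the guide, until its front end sits fully home against the face plate, then press the toggle clamp's handle all the way down so that the blank is clamped there. Leave the other things on the bench where they are.

Things in the scene. Friction and masses are not known exactly. Their poses are not given: they have to be found in the camera images.
- borer: Horizontal boring machine with roller infeed, fixed to the bench. Origin on the bench, below the bay's lengthwise centre line; z up, +y the feed direction (towards the machine's head), +x towards the fence (away from the robot). The points below share these axes and 'x, y, z' there mean this frame, mm. The head behind the face plate reaches z = 180, y = 445, x = -100 to 100.
- rollers (a point): Top centre of the infeed (x -29, y -137, z 60): 12 free-turning steel rollers, 25 in diameter, 36 apart, axles along x, from y = -335 to 61, spanning x = -108 to 50, tops at z = 60. A steel bed plate at nearly the same height (z = 59.5) follows from y = 113 to the face plate.
- fence (a point): Middle of the top edge of the fence's upright face (x 52, y -72, z 91). The aluminium fence is 20 thick and runs along y from -345 to 200 on the far side of the rollers.
- guide (a point): Top edge of the near guide's face at the bay's entry (x -52, y 50, z 91). The steel guide, 12 thick, faces the fence and runs to y = 200: the channel between them is 104 wide. A slanting lead-in plate, top z = 90, widens the mouth from x = -56 at y = 55 to x = -124 at y = -31.
- bay_end (a point): Where the face plate's front meets the bed, on the bay's centre line (x 0, y 200, z 60). The face plate is the closed end of the bay: an upright steel plate 170 wide, top at z = 131, with two brass drill bushings. The blank's front end must sit against it.
- blank: The blank on the rollers: a plain hardwood block, 100 wide (its x), 190 long (its y), 40 high, about 0.4 to 0.7 kg, smooth (friction on the metal about 0.35), too wide to be gripped across. Origin at the centre of its underside, z up. It lies some centimetres clear of the fence and turned up to 11 degrees; its +y axis points roughly in the feed direction.
- blank_front (a point): Centre of the blank's front end face (20 mm above its underside): this face must meet the face plate.
- blank_back (a point): Centre of the blank's rear end face (20 mm above its underside): the face to push on.
- clamp_pivot (a point): Pivot of the handle of the horizontal-handle toggle clamp on a bracket behind the fence (x 110, y 125, z 125). Open, the handle points away from the fence (+x) and up at 55 degrees, and the clamp's steel bar stands 60 degrees up over the fence; clamped, the handle lies level along +x, and the bar is level over the blank.
- handle_grip (a point): Point on the handle's centre line, 85 mm from its pivot: where to press. The handle is a straight bar with a black rubber grip, 22 mm in diameter, from about 35 to 116 mm from the pivot.
- clamp_handle (a joint): Angle of the clamp handle, rad: 0 open (55 degrees up), 0.96 fully pressed down against its stop (level). The handle turns about an axis parallel to the machine's y through its pivot. It needs a push of about 6 N, rising to 11 N near the end, at 85 mm from its pivot, and stays where it is left. The bar follows it down.
- clamp_pad: Sprung spindle with black rubber tip (20 mm in diameter) at the end of the clamp's bar; origin on the bar's centre line, tip 34 mm from it. The bar is 98 mm long from its pivot and 20 mm wide; clamped, the tip presses on the blank's top at x = 0, y = 125 with about 4 N.
- bored_block: A finished block like the blank (100 x 190 x 40 mm) with two holes in one end, lying on the bench; leave it alone. Origin at the centre of its underside.
- glue: White glue bottle, 62 mm in diameter, 165 mm high, standing on the bench beyond the rollers; leave it alone. Origin at the centre of its underside.
- tape: Roll of black tape, 100 mm in diameter, 38 mm high, lying on the bench; leave it alone. Origin at the centre of its underside.
- brush: Bench brush lying on the bench beyond the rollers; leave it alone.
Not all that is in view belongs to the job. Leave any pink or purple look-alike of the blank alone.

How it is judged:
On the way, in this order (a step that is already met when the one before it is completed fails the run):
1. the blank is fully home: in the bay, its front end against the face plate, with the clamp still open (y of blank_front in the frame of borer above 0.197 m and angle between the y axis of blank and the y axis of borer, either way round below 0.035 rad and value of joint clamp_handle below 0.6 rad), for 0.2 s.
2. the clamp's handle is pressed all the way down (value of joint clamp_handle above 0.92 rad), for 0.2 s.
At the end, for the whole second after the job is handed in: The blank lies flat and still in the bay (its middle within 5 mm of the bay's centre line, square within 2 degrees), its front end within 3 mm of the face plate, and the clamp is closed on it: rubber tip pressing with over 1.5 N, handle past 0.92 rad of its 0.96 rad (y of blank_front in the frame of borer above 0.197 m and x of blank in the frame of borer between -0.005 and 0.005 m and angle between the y axis of blank and the y axis of borer, either way round below 0.035 rad and angle between blank's own z axis and vertical below 0.03 rad and value of joint clamp_handle above 0.92 rad and contact force between clamp_pad and blank above 1.5 N and linear speed of blank below 0.01 m/s); the robot touches nothing.
It fails at once if another thing on the bench was moved by more than 15 mm (distance of any of bored_block, glue, tape, brush from where it was at the start of the episode above 0.015 m).
It also fails if it takes over 61 s, if anything falls off the work surface, if the arm or the gripper's body presses on something with over 40 N, if the wrist force passes 120 N, or if a joint passes its speed limit or range.

## Working session

There is one attempt and no reset: what is moved stays moved. The work goes in short steps, Python scripts to look and compute and a tool call to move; the robot and the scene stay as the last step left them, time stands still between calls to the robot, and variables do not carry over. Pictures are saved under pics/ and viewed, at most 10 in all, crops included, and the job is handed in when it is done.

Besides the shell and the picture viewer there is one more tool, called after "Call:" as a command line: name --argument value ..., lists and objects as JSON in quotes. carry_out: Moves the arm, as the interface text tells. Shift numbers are shares of 0.03 m and turn numbers shares of 4 degrees, none past 1 either way. Its arguments: {"type":"object","properties":{"series":{"type":"array"},"gripper":{"type":"number"},"squeeze":{"type":"number"}},"required":["series"]}

```bash
mkdir -p pics
cat > h.py <<'E'
import numpy as np, cv2
from workcell import env
def grab(n,f):
    d=env.grab_frame(n); cv2.imwrite(f'pics/{f}.png',d['image'][:,:,::-1]); np.savez(f'pics/{f}.npz',K=d['camera_matrix'],R=d['R'],t=d['t'],im=d['image']); return d
def load(f):
    z=np.load(f'pics/{f}.npz'); return z['K'],z['R'],z['t'],z['im']
def plane(f,uv,z):
    K,R,t,_=load(f); c=-R.T@t; r=R.T@np.linalg.inv(K)@np.array([uv[0],uv[1],1.]); return c+r*(z-c[2])/r[2]
def proj(f,X):
    K,R,t,_=load(f); p=K@(R@np.array(X)+t); return p[:2]/p[2]
E
python3 -c "
from h import *
grab('top','top0');grab('scene','sc0');s=env.state();print(s)"
```

```text
{'time': 0.1, 'qpos': array([-1.21668034e+00,  9.18125448e-02,  1.23178640e+00, -1.15218223e-05,
        1.81980377e+00, -5.66811540e-02]), 'dq': array([-1.64484916e-04, -1.49314238e-03, -1.50487856e-03,  4.09157386e-04,
       -5.53272490e-05, -8.54029674e-06]), 'joint_torque': array([ 3.93454480e-03, -4.60215640e+01, -4.19218433e+01,  1.21987100e-04,
        1.05914069e-02, -1.32901724e-05]), 'position': array([ 0.23952677, -0.54985551,  0.24123475]), 'orientation': array([-8.94212613e-04,  9.78979658e-01,  2.03955901e-01, -1.39620989e-04]), 'force': array([-0.19350569,  0.34912549,  0.05094465]), 'torque': array([ 0.01649204, -0.00804041,  0.03152632]), 'gripper_force': 0.0, 'width': 0.08542931706489783}
```

View pics/top0.png

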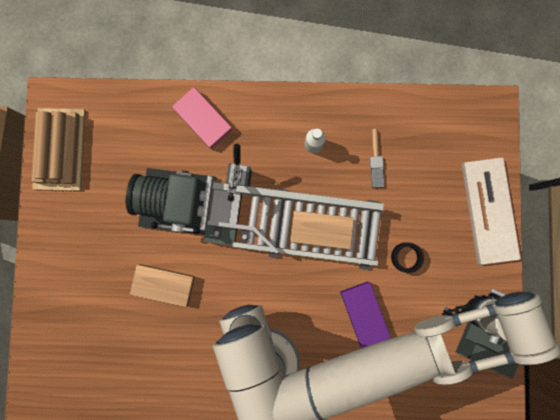

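View pics/sc0.png

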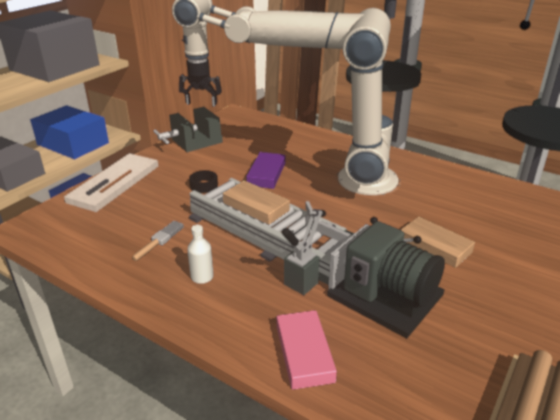

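The top view shows the blank at about (322,230) and the fence from (382,206) to (220,186). The clamp handle is at about (237,155), the tape at (407,257) and the robot base at (250,340). I'll enlarge the machine region to get exact edges.

```bash
python3 -c "
from h import *
K,R,t,im=load('top0'); print(K,-R.T@t)
c=cv2.resize(im[130:290,200:400],None,fx=4,fy=3.75*4/3.75,interpolation=cv2.INTER_CUBIC)[:600,:,::-1]
cv2.imwrite('pics/c0.png',c)
print(R)
"
```

```text
[[447.57298585   0.         277.28897008]
 [  0.         447.57298585 205.439462  ]
 [  0.           0.           1.        ]] [ 0.40622604 -0.0528501   1.50749699]
[[ 0.02246679 -0.99967759 -0.01183072]
 [-0.99689812 -0.02150836 -0.07570685]
 [ 0.07542799  0.01349491 -0.99705993]]
```

View pics/c0.png

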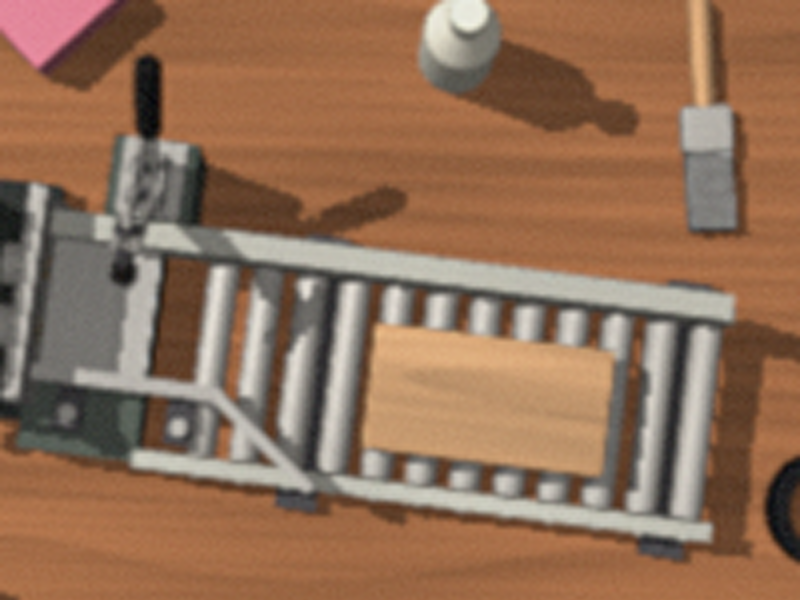

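The enlarged crop (4x, offset 200,130) shows the blank's top corners at (377,322), (612,350), (602,477) and (363,448). The fence's inner top edge runs from (733,322) to about (150,249), and the guide's face edge is near (200,383).

```bash
cat >> h.py <<'E'
def cp(u,v,z): return plane('top0',(200+(u-1.5)/4,130+(v-1.5)/4),z)
E
python3 -c "
from h import *
a=cp(733,322,.091);b=cp(150,249,.091)
d=(b-a)[:2];d/=np.linalg.norm(d);print('fence',a,b,d,np.degrees(np.arctan2(-d[0],d[1])))
# +x dir
ex=np.array([d[1],-d[0]])
O=a[:2]+345*d/1e3-.052*ex   # borer origin
print('origin',O)
def toB(p): q=p[:2]-O; return np.r_[q@ex,q@d]*1e3
def toW(x,y): return O+(x*ex+y*d)/1e3
print('guide entry',toB(cp(215,388,.091)),'leadin end',toB(cp(312,487,.09)),'fence outer',toB(cp(735,297,.091)))
print('plate top front edge', toB(cp(28,190,.131)),toB(cp(8,400,.131)))
C=[cp(*c,.1) for c in [(377,322),(612,350),(602,477),(363,448)]]
print('blank B',[toB(c).round() for c in C])
print(np.array(C).mean(0),toB(np.array(C).mean(0)))
print('handle tip',toB(cp(148,58,.22)))
for n,p in dict(bay_end=(0,200,60),grip=(110+85*np.cos(.96),125,125+85*np.sin(.96)),gripdown=(195,125,125),pivot=(110,125,125)).items(): print(n,toW(*p[:2]))
K,R,t,im=load('top0')
# blank mask
hsv=cv2.cvtColor(im,cv2.COLOR_RGB2HSV)
print(hsv[230,322],hsv[245,322],hsv[270,300])
"
```

```text
fence [ 0.50573012 -0.367906    0.091     ] [0.55393997 0.09519241 0.091     ] [0.10354327 0.99462495] -5.94324447953128
origin [ 0.48973205 -0.01937614]
guide entry [-51.15906786  54.85554174] leadin end [-118.83024202  -31.0809721 ] fence outer [  71.91336367 -344.42096583]
plate top front edge [ 82.10360442 216.19626933] [-81.12140604 209.06539286]
blank B [array([ 16., -66.]), array([  17., -251.]), array([ -82., -255.]), array([-83., -67.])]
[ 0.44036379 -0.17485381  0.1       ] [ -33.00423523 -159.75372022]
handle tip [178.68818896 125.8254452 ]
bay_end [0.5104407  0.17954885]
grip [0.66057087 0.08851457]
gripdown [0.69662682 0.08476104]
pivot [0.6120837  0.09356222]
[ 14 114 185] [ 14 113 174] [ 13 145 164]
```

Call:
carry_out --series '[[[0.34,1,-0.1],[0,0,-0.61]],[[0.34,1,-0.1],[0,0,-0.61]],[[0.34,1,-0.1],[0,0,-0.61]],[[0.34,1,-0.1],[0,0,-0.61]],[[0.34,1,-0.1],[0,0,-0.61]],[[0.34,1,-0.1],[0,0,-0.61]],[[0.34,1,-0.1],[0,0,-0.61]],[[0.34,1,-0.1],[0,0,-0.61]],[[0.34,1,-0.1],[0,0,-0.61]],[[0.34,1,-0.1],[0,0,-0.61]],[[0.34,1,-0.1],[0,0,-0.61]],[[0.34,0.75,-0.1],[0,0,-0.61]]]' --gripper 1

```text
time: 1.1
position: [0.3621, -0.1955, 0.2059]
orientation: [-0.0, 0.999, -0.051, 0.0]
force: [0.7, 0.3, -0.1]
width: 0.0855
gripper_force: 0.0
```

Call:
carry_out --series '[[[0,0.2,-0.5],[0,0,0]],[[0,0.2,-0.8],[0,0,0]],[[0,0,-0.8],[0,0,0]],[[0,0,0],[0,0,0]],[[0,0,0],[0,0,0]]]'

```text
time: 1.52
position: [0.3612, -0.1851, 0.1421]
orientation: [-0.001, 0.999, -0.05, -0.001]
force: [-0.4, 0.2, -0.2]
width: 0.0855
gripper_force: 0.0
```

Call:
carry_out --series '[[[0,0.3,-0.6],[0,0,0]],[[0,0.3,-0.6],[0,0,0]],[[0,0,-0.6],[0,0,0]],[[0,0,0],[0,0,0]],[[0,0,0],[0,0,0]]]'

```text
time: 1.93
position: [0.3621, -0.1679, 0.0903]
orientation: [0.0, 0.999, -0.05, 0.0]
force: [-0.2, -0.9, 0.7]
width: 0.0856
gripper_force: 0.0
```

```bash
python3 -c "
from h import *
grab('scene','sc1');d=grab('wrist','w1')
a=cv2.imread('pics/sc1.png')[120:280,170:420];a=cv2.resize(a,None,fx=3,fy=3)[:420]
cv2.imwrite('pics/c1.png',np.vstack([cv2.resize(a,(600,300)),cv2.resize(cv2.imread('pics/w1.png'),(400,300)) if 0 else cv2.resize(cv2.imread('pics/w1.png'),(600,300))]))"
```

```text
(no output)
```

View pics/c1.png

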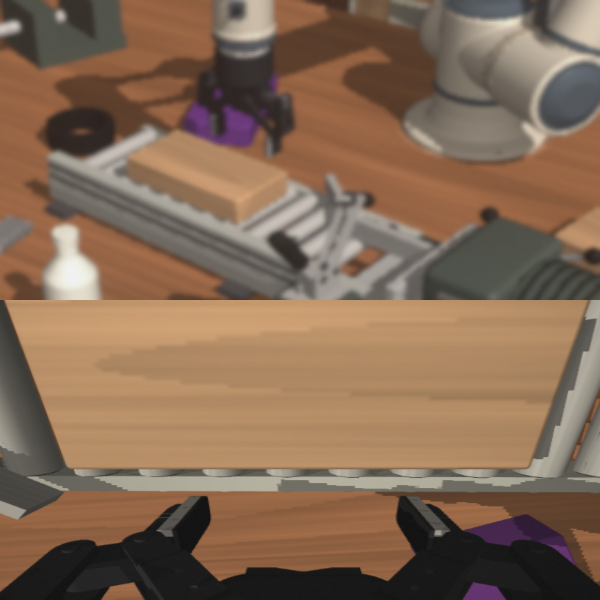

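The wrist view shows both open fingers outside the blank's near side, parallel to it. The scene view shows the fingertips above the near rail, so I'll push sideways towards the fence.

Call:
carry_out --series '[[[0.25,-0.026,0],[0,0,0]],[[0.25,-0.026,0],[0,0,0]],[[0.25,-0.026,0],[0,0,0]],[[0.25,-0.026,0],[0,0,0]],[[0,0,0],[0,0,0]]]'

```text
time: 2.45
position: [0.3935, -0.1709, 0.0894]
orientation: [-0.0, 0.999, -0.05, 0.0]
force: [0.4, 0.2, 0.6]
width: 0.0854
gripper_force: 0.0
```

Call:
carry_out --series '[[[0.15,-0.016,0],[0,0,0]],[[0.15,-0.016,0],[0,0,0]],[[0.15,-0.016,0],[0,0,0]],[[0,0,0],[0,0,0]]]'

```text
time: 2.78
position: [0.4063, -0.1722, 0.0892]
orientation: [-0.0, 0.999, -0.05, 0.0]
force: [0.7, -0.7, 0.7]
width: 0.0852
gripper_force: 0.0
```

```bash
cat >> h.py <<'E'
d=np.array([.10354,.99462]);ex=np.array([d[1],-d[0]]);O=np.array([.48973,-.01938])
def toB(p): q=np.array(p)[:2]-O; return np.r_[q@ex,q@d]*1e3
def toW(x,y): return O+(x*ex+y*d)/1e3
def blank(f,z=.1):
    im=load(f)[3]; h=cv2.cvtColor(im,cv2.COLOR_RGB2HSV).astype(int)
    m=((h[...,0]>10)&(h[...,0]<19)&(h[...,1]>80)&(h[...,1]<128)&(h[...,2]>165)).astype(np.uint8)
    m[:185]=0;m[280:]=0;m[:,:205]=0;m[:,400:]=0
    cs=max(cv2.findContours(m,0,1)[0],key=cv2.contourArea)
    P=np.array([toB(plane(f,c[0],z)) for c in cs],np.float32)
    return cv2.minAreaRect(P)
E
python3 -c "
from h import *
grab('top','t2');print(blank('top0'),blank('t2'));s=env.state();print(toB(s['position']),s['force'])"
```

```text
((-32.60078811645508, -159.3459930419922), (97.99491882324219, 187.49301147460938), 0.2983424663543701) ((1.9321746826171875, -158.1193084716797), (94.74594116210938, 191.26612854003906), 6.498208522796631)
[ -67.45332348 -160.60700684] [-0.21415882 -1.37654279 -0.28945342]
```

```bash
python3 -c "
from h import *
a=cv2.imread('pics/t2.png')[160:290,200:410];b=grab('wrist','w2')['image'][:,:,::-1]
cv2.imwrite('pics/c2.png',np.vstack([cv2.resize(a,(485,300),interpolation=2),cv2.resize(b,(485,300))]))"
```

```text
(no output)
```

View pics/c2.png

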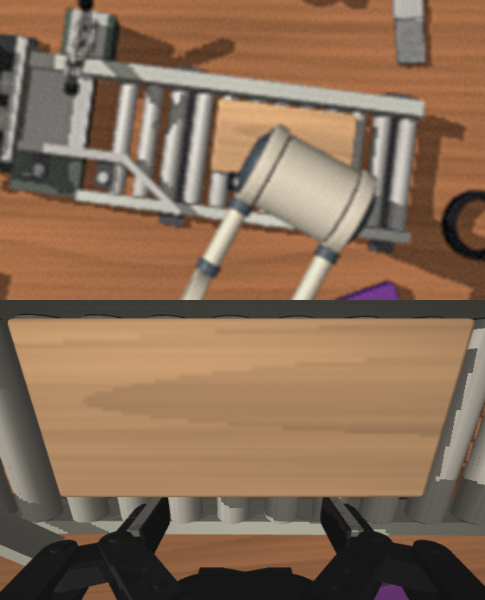

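The blank has moved nearly to the fence, with its far edge from (222,97) to (362,115) in the top crop. I'll measure that gap.

```bash
python3 -c "
from h import *
s=485/210
for p in [(222,97),(362,115)]: print(toB(plane('t2',(200+p[0]/s,160+p[1]/s),.1)))
im=load('t2')[3]
for u in (305,325,345):
  for v in range(190,212): 
    if abs(int(im[v+1,u,2])-int(im[v,u,2]))>25: print(u,v,im[v,u],im[v+1,u],toB(plane('t2',(u,v+.5),.1)))
"
```

```text
[ 42.56183353 -69.54231392]
[  41.94876753 -261.63463858]
305 192 [155 102  67] [161 129 108] [ 75.94473619 -93.65292115]
305 193 [161 129 108] [188 185 174] [ 72.79400129 -94.03766932]
305 199 [182 181 167] [121 118 113] [ 53.91204774 -96.34341617]
305 200 [121 118 113] [70 70 65] [ 50.76879304 -96.7272509 ]
305 203 [125  93  65] [206 159 116] [ 41.34542535 -97.87797402]
325 195 [166 116  85] [167 147 131] [  74.36038799 -157.37886364]
325 196 [167 147 131] [188 186 174] [  71.21319689 -157.75239816]
325 201 [190 187 174] [160 159 148] [  55.49324937 -159.61817081]
325 202 [160 159 148] [93 94 88] [  52.35245765 -159.99094579]
325 203 [93 94 88] [64 63 60] [  49.2127306  -160.36359442]
345 197 [168 110  71] [166 128 106] [  75.92405191 -220.60995483]
345 198 [166 128 106] [175 171 160] [  72.77933055 -220.97244432]
345 204 [179 178 167] [120 120 113] [  53.93337271 -223.14480264]
345 205 [120 120 113] [69 69 66] [  50.79610307 -223.50643317]
345 206 [69 69 66] [98 95 93] [  47.6598958  -223.86794125]
```

Call:
carry_out --series '[[[0.1,-0.01,0],[0,0,0]],[[0.1,-0.01,0],[0,0,0]],[[0.08,-0.01,0],[0,0,0]],[[0,0,0],[0,0,0]],[[0,0,0],[0,0,0]]]'

```text
time: 3.3
position: [0.4143, -0.1731, 0.0893]
orientation: [0.0, 0.999, -0.05, 0.0]
force: [0.5, -0.6, -0.0]
width: 0.0856
gripper_force: 0.0
```

Call:
carry_out --series '[[[0.05,-0.005,0],[0,0,0]],[[0.03,-0.003,0],[0,0,0]],[[0,0,0],[0,0,0]],[[0,0,0],[0,0,0]]]'

```text
time: 3.63
position: [0.4163, -0.1733, 0.0893]
orientation: [0.0, 0.999, -0.05, 0.0]
force: [-2.2, -0.8, 2.1]
width: 0.0853
gripper_force: 0.7
```

Call:
carry_out --series '[[[0.05,-0.005,0],[0,0,0]],[[0.02,-0.002,0],[0,0,0]],[[0,0,0],[0,0,0]],[[0,0,0],[0,0,0]]]'

```text
time: 3.97
position: [0.4177, -0.1733, 0.0893]
orientation: [-0.0, 0.999, -0.05, -0.001]
force: [-5.9, 1.7, 2.7]
width: 0.0853
gripper_force: 2.9
```

Call:
carry_out --series '[[[-0.7,0.07,0],[0,0,0.5]],[[-0.5,0.05,0.5],[0,0,1]],[[0,0,1],[0,0,1]],[[0,0,1],[0,0,1]],[[0,-0.8,0.5],[0,0,1]],[[0.3,-0.8,0],[0,0,1]],[[0.3,-0.8,0],[0,0,1]],[[0.3,-0.8,0],[0,0,1]],[[0.3,-0.8,0],[0,0,1]],[[0.3,-0.7,0],[0,0,1]],[[0.3,0,0],[0,0,1]],[[0.3,0,0],[0,0,1]]]'

```text
time: 4.97
position: [0.446, -0.3123, 0.1787]
orientation: [-0.0, 0.939, 0.345, 0.0]
force: [-0.7, 0.9, -0.8]
width: 0.0854
gripper_force: 0.0
```

Call:
carry_out --series '[[[0.3,0,0],[0,0,1]],[[0,0,0],[0,0,1]],[[0,0,0],[0,0,1]],[[0,0,0],[0,0,1]],[[0,0,0],[0,0,1]],[[0,0,0],[0,0,1]],[[0,0,0],[0,0,1]],[[0,0,0],[0,0,1]],[[0,0,0],[0,0,1]],[[0,0,0],[0,0,1]],[[0,0,0],[0,0,1]]]' --gripper 0.4

```text
time: 5.88
position: [0.4549, -0.311, 0.1792]
orientation: [0.0, 0.74, 0.672, 0.0]
force: [0.4, 0.7, -0.2]
width: 0.0599
gripper_force: 0.0
```

```bash
python3 -c "
from h import *
grab('top','t3');print(blank('t3'));s=env.state();print(toB(s['position']),s['position'],s['orientation'],s['width'],s['qpos'])"
```

```text
((3.774669647216797, -159.46746826171875), (97.33934783935547, 187.52146911621094), 0.09480460733175278)
[  -4.49297923 -293.68659491] [ 0.45485252 -0.31102443  0.17920853] [3.80675106e-04 7.39087064e-01 6.73609763e-01 2.34825855e-04] 0.05966311367576979 [-6.61707798e-01 -4.50480837e-02  1.48025117e+00  3.37125911e-04
  1.70555973e+00 -5.69030352e-01]
```

Call:
carry_out --series '[[[0.15,0,-0.8],[0,0,-0.16]],[[0,0,-0.8],[0,0,0]],[[0,0,-0.8],[0,0,0]],[[0,0,-0.7],[0,0,0]],[[0.02,0.2,0],[0,0,0]],[[0.02,0.2,0],[0,0,0]],[[0,0,0],[0,0,0]]]'

```text
time: 6.52
position: [0.461, -0.2981, 0.0878]
orientation: [0.001, 0.745, 0.667, 0.001]
force: [-0.4, -0.4, 0.8]
width: 0.0594
gripper_force: 0.0
```

Call:
carry_out --series '[[[0.026,0.25,0],[0,0,0]],[[0.026,0.25,0],[0,0,0]],[[0.026,0.25,0],[0,0,0]],[[0.026,0.25,0],[0,0,0]],[[0.026,0.25,0],[0,0,0]],[[0,0,0],[0,0,0]]]'

```text
time: 7.02
position: [0.4644, -0.2598, 0.0866]
orientation: [-0.0, 0.745, 0.667, 0.0]
force: [0.4, 0.2, 0.2]
width: 0.0599
gripper_force: 0.0
```

```bash
python3 -c "
from h import *
grab('top','t4');print(blank('t4'));s=env.state();print(toB(s['position']),s['position'],s['force'])"
```

```text
((4.0569915771484375, -125.33259582519531), (97.36311340332031, 171.77899169921875), 0.010649343021214008)
[  -0.44145051 -242.37346497] [ 0.46419531 -0.26040632  0.08640472] [ 0.50335551 -0.54613373  0.80864041]
```

Call:
carry_out --series '[[[0.031,0.3,0],[0,0,0]],[[0.031,0.3,0],[0,0,0]],[[0.031,0.3,0],[0,0,0]],[[0.031,0.3,0],[0,0,0]],[[0.031,0.3,0],[0,0,0]],[[0.031,0.3,0],[0,0,0]],[[0.031,0.3,0],[0,0,0]],[[0.031,0.3,0],[0,0,0]],[[0.02,0.2,0],[0,0,0]],[[0,0,0],[0,0,0]]]'

```text
time: 7.9
position: [0.4722, -0.1819, 0.0862]
orientation: [-0.0, 0.745, 0.667, 0.0]
force: [0.4, 0.2, -0.8]
width: 0.0596
gripper_force: 0.0
```

Call:
carry_out --series '[[[0.02,0.2,0],[0,0,0]],[[0.02,0.2,0],[0,0,0]],[[0.02,0.2,0],[0,0,0]],[[0.02,0.2,0],[0,0,0]],[[0.02,0.2,0],[0,0,0]],[[0,0,0],[0,0,0]]]'

```text
time: 8.4
position: [0.4752, -0.1521, 0.0863]
orientation: [-0.0, 0.745, 0.667, 0.0]
force: [-0.3, 0.4, -0.3]
width: 0.0597
gripper_force: 0.0
```

```bash
python3 -c "
from h import *
grab('top','t5');print(blank('t5'));s=env.state();print(toB(s['position']),s['position'],s['force'])
grab('wrist','w5')
cv2.imwrite('pics/c5.png',np.vstack([cv2.resize(cv2.imread('pics/t5.png')[160:290,200:410],(485,300),interpolation=2),cv2.resize(cv2.imread('pics/w5.png'),(485,300))]))"
```

```text
((4.161369323730469, -3.5374298095703125), (141.600830078125, 97.37374877929688), 89.62521362304688)
[  -0.75595149 -134.03271999] [ 0.47510021 -0.15261475  0.08624422] [ 0.29950055 -0.23739136 -0.45753032]
```

View pics/c5.png

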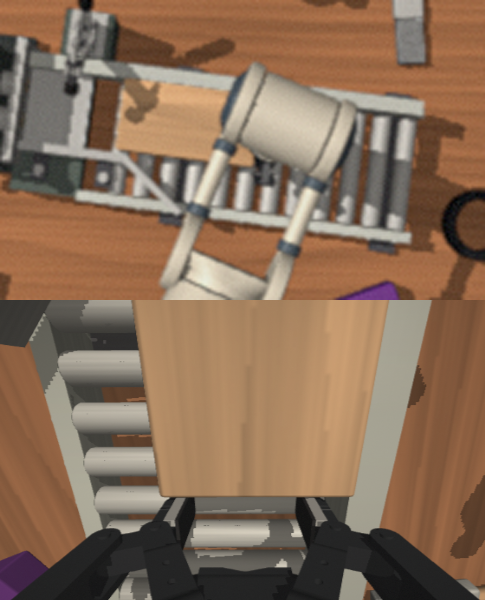

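The front is already at y≈67, inside the channel and square against the fence. I'll carry on pushing.

Call:
carry_out --series '[[[0.021,0.2,0],[0,0,0]],[[0.021,0.2,0],[0,0,0]],[[0.021,0.2,0],[0,0,0]],[[0.021,0.2,0],[0,0,0]],[[0.021,0.2,0],[0,0,0]],[[0.021,0.2,0],[0,0,0]],[[0.021,0.2,0],[0,0,0]],[[0.021,0.2,0],[0,0,0]],[[0.021,0.2,0],[0,0,0]],[[0.021,0.2,0],[0,0,0]],[[0,0,0],[0,0,0]]]'

```text
time: 9.42
position: [0.4815, -0.0921, 0.0863]
orientation: [-0.0, 0.745, 0.667, 0.0]
force: [1.1, 0.6, 0.4]
width: 0.0594
gripper_force: 0.0
```

Call:
carry_out --series '[[[0.021,0.2,0],[0,0,0]],[[0.021,0.2,0],[0,0,0]],[[0.021,0.2,0],[0,0,0]],[[0.021,0.2,0],[0,0,0]],[[0.021,0.2,0],[0,0,0]],[[0.021,0.2,0],[0,0,0]],[[0.021,0.2,0],[0,0,0]],[[0.021,0.2,0],[0,0,0]],[[0.01,0.1,0],[0,0,0]],[[0,0,0],[0,0,0]],[[0,0,0],[0,0,0]]]'

```text
time: 10.33
position: [0.4867, -0.0421, 0.0862]
orientation: [-0.0, 0.745, 0.667, -0.0]
force: [-0.4, -0.3, -1.3]
width: 0.0597
gripper_force: 0.0
```

```bash
python3 -c "
from h import *
s=env.state();print(toB(s['position']),s['position'],s['force'])"
```

```text
[ -0.70399944 -22.9550171 ] [ 0.48665299 -0.04213887  0.08619066] [-0.44352123 -0.26811654 -1.29768247]
```

Call:
carry_out --series '[[[0.01,0.1,0],[0,0,0]],[[0.01,0.1,0],[0,0,0]],[[0.01,0.1,0],[0,0,0]],[[0.01,0.1,0],[0,0,0]],[[0.01,0.1,0],[0,0,0]],[[0,0,0],[0,0,0]],[[0,0,0],[0,0,0]]]'

```text
time: 10.92
position: [0.4882, -0.027, 0.0863]
orientation: [-0.0, 0.745, 0.667, 0.0]
force: [0.6, -0.0, -0.6]
width: 0.0593
gripper_force: 0.0
```

Call:
carry_out --series '[[[0.005,0.05,0],[0,0,0]],[[0.005,0.05,0],[0,0,0]],[[0,0,0],[0,0,0]]]'

```text
time: 11.17
position: [0.4885, -0.0242, 0.0863]
orientation: [-0.0, 0.745, 0.667, 0.0]
force: [0.4, -0.7, -0.3]
width: 0.0596
gripper_force: 0.0
```

Call:
carry_out --series '[[[0.005,0.05,0],[0,0,0]],[[0.003,0.03,0],[0,0,0]],[[0,0,0],[0,0,0]]]'

```text
time: 11.42
position: [0.4888, -0.0219, 0.0863]
orientation: [-0.0, 0.745, 0.667, 0.0]
force: [-0.4, 0.3, 0.1]
width: 0.0596
gripper_force: 0.1
```

Call:
carry_out --series '[[[0.005,0.05,0],[0,0,0]],[[0.003,0.05,0],[0,0,0]],[[0,0,0],[0,0,0]]]'

```text
time: 11.67
position: [0.489, -0.0187, 0.0863]
orientation: [-0.0, 0.745, 0.667, 0.0]
force: [-0.8, 0.3, 0.4]
width: 0.0597
gripper_force: 0.0
```

Call:
carry_out --series '[[[0.003,0.04,0],[0,0,0]],[[0.003,0.03,0],[0,0,0]],[[0,0,0],[0,0,0]]]'

```text
time: 11.92
position: [0.4891, -0.0177, 0.0863]
orientation: [0.001, 0.745, 0.667, -0.001]
force: [0.5, -5.5, -0.5]
width: 0.0597
gripper_force: 2.5
```

Call:
carry_out --series '[[[0.003,0.04,0],[0,0,0]],[[0.003,0.04,0],[0,0,0]],[[0,0,0],[0,0,0]],[[0,0,0],[0,0,0]],[[0,0,0],[0,0,0]]]'

```text
time: 12.33
position: [0.4891, -0.0176, 0.0863]
orientation: [0.002, 0.746, 0.666, -0.002]
force: [-1.8, -12.8, 0.1]
width: 0.0596
gripper_force: 6.8
```

```bash
python3 -c "
from h import *
s=env.state();print(toB(s['position']),s['position'],s['force'])
grab('top','t6');grab('wrist','w6');grab('scene','s6')
cv2.imwrite('pics/c6.png',np.vstack([np.hstack([cv2.resize(cv2.imread('pics/t6.png')[140:260,190:330],(400,300),interpolation=2),cv2.resize(cv2.imread('pics/w6.png'),(400,300))]),cv2.resize(cv2.imread('pics/s6.png')[180:300,200:440],(800,300),interpolation=2)]))"
```

```text
[-0.80137242  1.70067138] [ 0.48910902 -0.01760549  0.08633195] [ -1.78275203 -12.81441416   0.14972085]
```

View pics/c6.png

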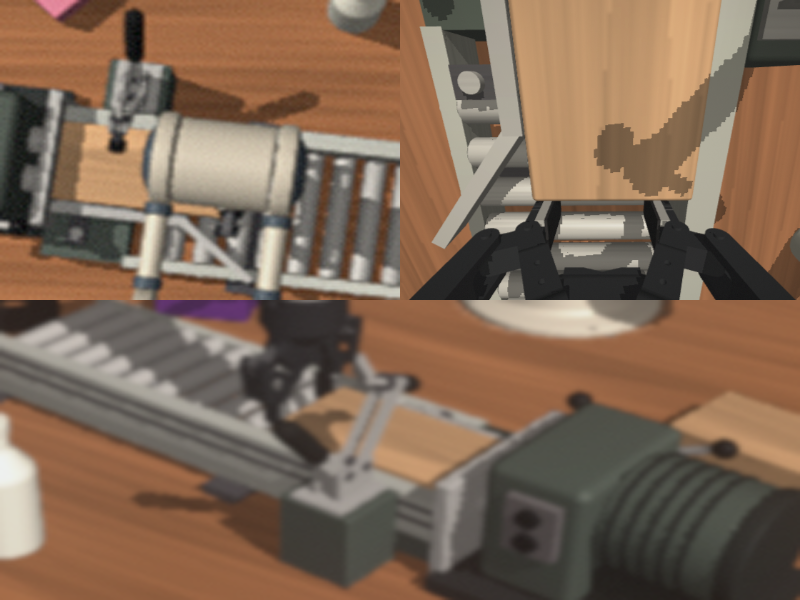

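All three views show the blank's front against the face plate, square in the channel, with the clamp open. Next I'll back off, rise, shut the fingers and go above the handle.

Call:
carry_out --series '[[[-0.02,-0.2,0],[0,0,0]],[[-0.06,-0.6,0],[0,0,0]],[[0,0,0.6],[0,0,0]],[[0,0,1],[0,0,0]],[[0,0,1],[0,0,0]],[[0,0,1],[0,0,0]],[[0,0,1],[0,0,0]],[[0,0,1],[0,0,0]],[[0,0,0.9],[0,0,0]],[[0,0,0],[0,0,0]]]'

```text
time: 13.32
position: [0.4882, -0.0382, 0.2881]
orientation: [0.003, 0.745, 0.667, 0.004]
force: [-0.0, 0.1, 1.0]
width: 0.0597
gripper_force: 0.0
```

Call:
carry_out --series '[[[0.8,0.7,0],[0,0,0]],[[0.8,0.75,0],[0,0,0]],[[0.8,0.75,0],[0,0,0]],[[0.8,0.75,0],[0,0,0]],[[0.8,0.75,0],[0,0,0]],[[0.8,0.7,0],[0,0,0]],[[0,0,0],[0,0,0]],[[0,0,0],[0,0,0]]]' --gripper -1

```text
time: 13.98
position: [0.6314, 0.095, 0.2784]
orientation: [-0.002, 0.745, 0.668, -0.002]
force: [0.6, -0.3, -0.2]
width: 0.0002
gripper_force: 0.0
```

```bash
python3 -c "
from h import *
s=env.state();print(toB(s['position']),s['position'],s['force'],s['width'])
grab('top','t7');grab('scene','s7')
cv2.imwrite('pics/c7.png',np.vstack([cv2.resize(cv2.imread('pics/t7.png')[120:260,180:350],(364,300),interpolation=2),cv2.resize(cv2.imread('pics/s7.png')[150:300,230:412],(364,300),interpolation=2)]))"
```

```text
[129.05267265 128.42890389] [0.63138739 0.09499705 0.27836577] [ 0.58321453 -0.33067512 -0.24226633] 0.00016096613574511753
```

View pics/c7.png

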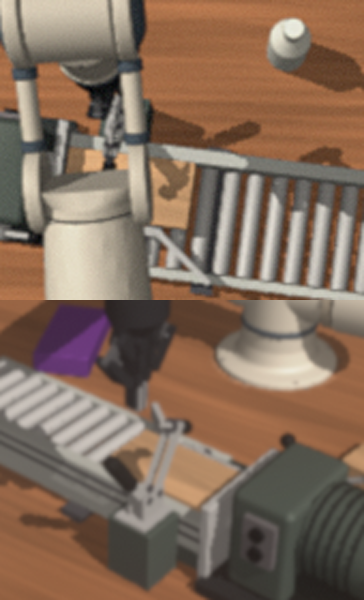

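The scene crop shows the shut fingers above the open clamp, the black handle at (120,470) and the blank still home. I'll descend onto the handle.

Call:
carry_out --series '[[[0.2,-0.13,-0.6],[0,0,0]],[[0,0,-0.6],[0,0,0]],[[0,0,-0.4],[0,0,0]],[[0,0,0],[0,0,0]]]'

```text
time: 14.42
position: [0.6354, 0.0887, 0.2305]
orientation: [-0.001, 0.746, 0.666, -0.002]
force: [-1.2, 0.6, -0.8]
width: -0.0
gripper_force: 0.0
```

Call:
carry_out --series '[[[0,0,-0.2],[0,0,0]],[[0.1,-0.01,-0.2],[0,0,0]],[[0.2,-0.02,-0.15],[0,0,0]],[[0,0,0],[0,0,0]]]'

```text
time: 14.75
position: [0.6465, 0.0885, 0.2158]
orientation: [-0.0, 0.745, 0.667, -0.0]
force: [0.3, 0.2, 0.2]
width: -0.0003
gripper_force: 0.0
```

```bash
python3 -c "
from h import *
s=env.state();print(toB(s['position']),s['position'],s['force'],s['width'])"
```

```text
[144.75011378 123.5023696 ] [0.64649044 0.08847164 0.21584542] [0.290235   0.19579347 0.17612354] -0.0003484222014894843
```

Call:
carry_out --series '[[[0.15,-0.015,-0.28],[0,0,0]],[[0.15,-0.015,-0.28],[0,0,0]],[[0.18,-0.02,-0.19],[0,0,0]],[[0,0,0],[0,0,0]]]'

```text
time: 15.08
position: [0.6614, 0.0871, 0.1943]
orientation: [0.0, 0.745, 0.667, 0.001]
force: [0.0, 0.6, 3.5]
width: 0.0002
gripper_force: 1.3
```

Call:
carry_out --series '[[[0.18,-0.02,-0.19],[0,0,0]],[[0.18,-0.02,-0.19],[0,0,0]],[[0.13,-0.013,-0.22],[0,0,0]],[[0.13,-0.013,-0.22],[0,0,0]],[[0,0,0],[0,0,0]]]'

```text
time: 15.5
position: [0.68, 0.085, 0.1681]
orientation: [0.0, 0.745, 0.667, 0.0]
force: [0.1, -0.2, 2.2]
width: -0.0003
gripper_force: 1.1
```

Call:
carry_out --series '[[[0.1,-0.01,-0.2],[0,0,0]],[[0.08,-0.01,-0.2],[0,0,0]],[[0.06,-0.01,-0.2],[0,0,0]],[[0,0,0],[0,0,0]]]'

```text
time: 15.83
position: [0.686, 0.0844, 0.1499]
orientation: [-0.001, 0.745, 0.667, -0.001]
force: [-0.4, 0.0, 1.2]
width: 0.0
gripper_force: 0.7
```

Call:
carry_out --series '[[[0,0,-0.1],[0,0,0]],[[0,0,-0.1],[0,0,0]],[[0,0,0],[0,0,0]],[[0,0,0],[0,0,0]]]'

```text
time: 16.17
position: [0.6866, 0.0843, 0.1468]
orientation: [0.001, 0.745, 0.667, 0.001]
force: [-2.7, -0.2, 8.0]
width: -0.0
gripper_force: 3.8
```

Call:
carry_out --series '[[[0,0,-0.08],[0,0,0]],[[0,0,-0.08],[0,0,0]],[[0,0,0],[0,0,0]],[[0,0,0],[0,0,0]]]'

```text
time: 16.5
position: [0.6868, 0.0843, 0.1465]
orientation: [0.002, 0.745, 0.667, 0.002]
force: [-8.6, -1.5, 21.2]
width: -0.0002
gripper_force: 10.5
```

Call:
carry_out --series '[[[0,0,-0.06],[0,0,0]],[[0,0,-0.06],[0,0,0]],[[0,0,0],[0,0,0]],[[0,0,0],[0,0,0]]]'

```text
time: 16.83
position: [0.6868, 0.0843, 0.1462]
orientation: [0.003, 0.745, 0.667, 0.003]
force: [-13.8, -1.8, 31.1]
width: -0.0002
gripper_force: 15.5
```

The handle is on its stop: the force rises with no further travel. Next I'll lift clear and check.

Call:
carry_out --series '[[[0,0,0.5],[0,0,0]],[[0,0,1],[0,0,0]],[[0,0,1],[0,0,0]],[[0,0,1],[0,0,0]],[[0.3,0.8,0.6],[0,0,0]],[[0.2,1,0],[0,0,0]],[[0,1,0],[0,0,0]],[[0,1,0],[0,0,0]],[[0,1,0],[0,0,0]],[[0,1,0],[0,0,0]],[[0,0,0],[0,0,0]]]'

```text
time: 17.75
position: [0.7003, 0.2646, 0.2574]
orientation: [-0.001, 0.743, 0.669, -0.0]
force: [0.9, -0.5, -0.6]
width: 0.0
gripper_force: 0.0
```

```bash
python3 -c "
from h import *
s=env.state();print(toB(s['position']),s['position'],s['force'],s['width'])
grab('top','t8');grab('scene','s8')
cv2.imwrite('pics/c8.png',np.vstack([cv2.resize(cv2.imread('pics/t8.png')[120:260,180:350],(364,300),interpolation=2),cv2.resize(cv2.imread('pics/s8.png')[150:300,230:412],(364,300),interpolation=2)]))"
```

```text
[180.00012324 304.29631913] [0.70027078 0.26464498 0.25738137] [ 0.85120053 -0.49243963 -0.59117183] 2.137559265430428e-05
```

View pics/c8.png

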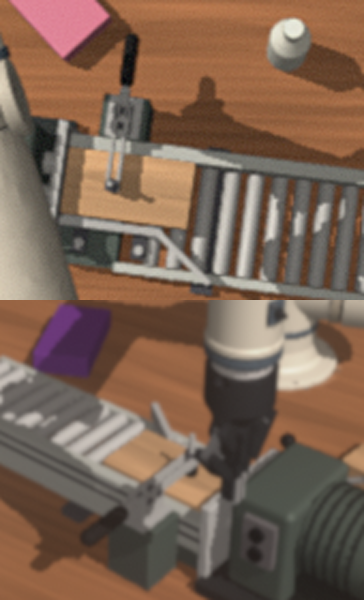

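The handle now lies level, the bar is over the blank at (112,185) and the blank's rear edge is at about (194,200). I'll check that edge numerically.

```bash
python3 -c "
from h import *
im=load('t8')[3].astype(int)
for v in (205,212,218):
  r=im[v,255:285]; g=r[:,0]-r[:,2]
  i=np.where((g[:-1]>25)&(g[1:]<=25))[0]
  print(v,[toB(plane('t8',(255+k+.5,v),.1)).round(1) for k in i])
"
```

```text
205 [array([24.2,  0.1])]
212 [array([1.9, 0.4])]
218 [array([-17.3,   1.1])]
```

```bash
python3 -c "
from h import *
for f in ('t7','t8'):
  im=load(f)[3].astype(int)
  for v in (208,212,218): print(f,v,[tuple(x) for x in im[v,264:278]])
a=cv2.imread('pics/t8.png')[180:240,195:285]
cv2.imwrite('pics/c9.png',cv2.resize(a,None,fx=8,fy=8,interpolation=cv2.INTER_CUBIC))
for p in [(0,200,.06),(-50,200,.1),(50,200,.1),(-50,10,.1),(50,10,.1),(0,200,.131)]:
  print(p,((proj('t8',[*toW(*p[:2]),p[2]])-[195,180])*8+3.5).round())
"
```

```text
t7 208 [(np.int64(155), np.int64(118), np.int64(87)), (np.int64(185), np.int64(142), np.int64(103)), (np.int64(196), np.int64(152), np.int64(112)), (np.int64(195), np.int64(151), np.int64(109)), (np.int64(185), np.int64(143), np.int64(105)), (np.int64(148), np.int64(114), np.int64(84)), (np.int64(90), np.int64(67), np.int64(46)), (np.int64(85), np.int64(55), np.int64(36)), (np.int64(88), np.int64(61), np.int64(46)), (np.int64(80), np.int64(71), np.int64(64)), (np.int64(95), np.int64(92), np.int64(88)), (np.int64(103), np.int64(100), np.int64(98)), (np.int64(108), np.int64(107), np.int64(104)), (np.int64(109), np.int64(105), np.int64(102))]
t7 212 [(np.int64(183), np.int64(140), np.int64(103)), (np.int64(184), np.int64(145), np.int64(105)), (np.int64(181), np.int64(141), np.int64(101)), (np.int64(180), np.int64(142), np.int64(101)), (np.int64(163), np.int64(124), np.int64(89)), (np.int64(106), np.int64(81), np.int64(57)), (np.int64(91), np.int64(60), np.int64(41)), (np.int64(96), np.int64(64), np.int64(44)), (np.int64(89), np.int64(70), np.int64(57)), (np.int64(90), np.int64(88), np.i
[... 2248 characters left out ...]
64(194), np.int64(151), np.int64(108)), (np.int64(178), np.int64(140), np.int64(102)), (np.int64(112), np.int64(87), np.int64(62)), (np.int64(85), np.int64(54), np.int64(36)), (np.int64(91), np.int64(57), np.int64(37)), (np.int64(93), np.int64(70), np.int64(53)), (np.int64(90), np.int64(82), np.int64(79)), (np.int64(96), np.int64(94), np.int64(91)), (np.int64(108), np.int64(105), np.int64(104)), (np.int64(112), np.int64(111), np.int64(109)), (np.int64(108), np.int64(109), np.int64(103)), (np.int64(102), np.int64(98), np.int64(94))]
(0, 200, 0.06) [138. 209.]
(-50, 200, 0.1) [104. 327.]
(50, 200, 0.1) [139.  76.]
(-50, 10, 0.1) [583. 387.]
(50, 10, 0.1) [615. 136.]
(0, 200, 0.131) [109. 195.]
```

View pics/c9.png

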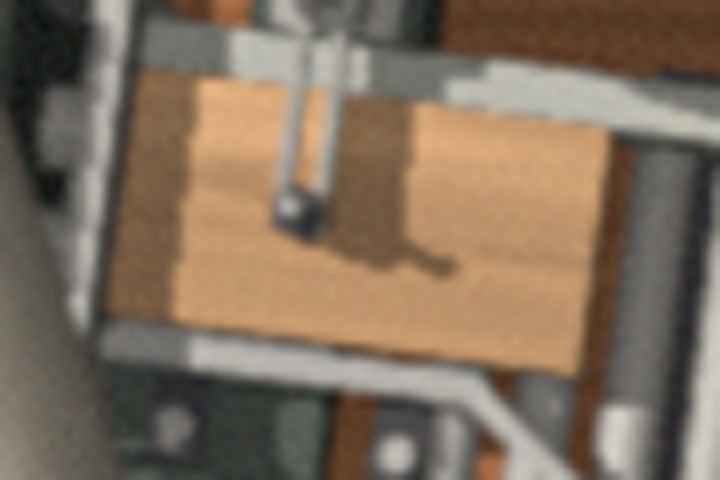

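The enlarged view shows the blank's front flush at the plate, from (138,70) to (104,320). Its rear edge at (609,130) is within 1 px of the prediction for fully home, and it didn't move during clamping. The pad bar sits level over its middle, so I'll hand in.

```bash
python3 -c "
from h import *
print(env.sign_off())"
```

```text
the job is handed in; nothing more can be done
None
```

I pushed the blank home against the face plate, pressed the clamp handle down to its stop, and handed the job in at about 18 s; no verdict was returned.

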